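# Clamp the gel cassette with the sprung clip

## Task

Fetch the blue sprung clip out of its white dock, where its wings cannot be reached: lay it on the bench on its side and take it again by its wings. Squeeze it well open, push it level and square over the free upright edge of the gel cassette at the red band until you feel the edge bear gently on the stop between its jaws, and let it close there so that it holds on its own. The cassette is fragile, so do not ram it and keep the gripper off it, and leave everything else where it stands.

Things in the scene. Friction and masses are not known exactly. Their poses are not given: they have to be found in the camera images.
- clip_center (a point): Blue sprung clip like a clothes peg, 92 mm long, 26 mm wide, 65 g, lying on its side, parked in the dock. Point on the hinge axis, half-way along it, 13 mm above what the lying clip rests on. x: hinge to jaws at rest; y: the way the jaws open; z: hinge axis, upright. Opening turns this frame with the +y half by half the joint value. Lying on the bench it stays where it is put.
- clip_tip (a point): Between the jaw tips, 40 mm ahead of clip_center along its x; same axes. The closed jaws are 22 mm thick outside; gripping them does not open the clip. Rubber pads reach 20 mm back from the blunt tips, which nearly meet at rest: unsqueezed they cannot be pushed over an edge. A stiff yellow stop between the jaws limits how deep an edge enters; it is set differently each time, 12 to 21 mm ahead of the hinge: feel for it.
- clip_wings (a point): Between the wings at their orange patches, 38 mm behind clip_center along its x; same axes. Wings reach 12 mm further back. Over both at this point: 41 mm at rest, 36 mm when clamped on the plate, 24 mm and parallel when fully squeezed; that takes about 12 N (hold with 20 to 30 N) and opens the tips to 19 mm.
- clip_jaw (a joint): Opening angle between the clip's two halves, rad: 0 closed (at rest), about 0.14 when clamped on the 6 mm plate, 0.46 fully squeezed. A spring closes it; while closing on the plate the clip may draw back some 3 mm, which is fine.
- dock: Fixed white block, x = -64 to 12 mm, 62 mm wide, floor 20 mm up; origin on the bench under the parked clip's hinge, x towards the jaws, z up. Walls 36 mm above the floor, x = -64 to -16 mm, enclose the wings on three sides with 3 mm to spare: no room for fingers; open above. The jaws stick out over the bare bench, free on both sides; the clip lifts straight out.
- mark (a point): On the free upright edge of the gel cassette at the middle of its red band (30 mm tall). Cassette: fixed upright glass and white ceramic plate, 6 mm thick, 130 mm long, from 59 mm below to 45 mm above this point. x: horizontal, from this edge into the plate (the way the clip is pushed on); y: normal to the plate; z up.
- cassette: The same cassette; origin 75 mm straight below the mark, same axes. Fragile: let the clip press it with some 3 to 10 N, never over 25 N. Its grey foot starts 22 mm behind the free edge, 70 mm wide, its top 33 mm below the mark. Another clip is already fixed on the far edge. The bench between the dock and the cassette (x from 0.38 to 0.50, within 0.07 m of y = 0) is always free.
- reagent: Bystander: white reagent bottle, blue cap, 56 mm across, 100 mm tall. Origin: centre of its underside. To be left alone.
- beaker: Bystander: glass beaker, 68 mm across, 80 mm tall. Origin: centre of its underside. To be left alone.
- jar: Bystander: amber jar, 54 mm across, 75 mm tall. Origin: centre of its underside. To be left alone.
- tipbox: Bystander: red box with clear lid, 112 x 82 x 65 mm. Origin: centre of its underside. To be left alone.
- meter: Bystander: yellow bench meter, 150 x 85 x 37 mm. Origin: centre of its underside. To be left alone.
- comb: Bystander: flat white plastic comb, 100 x 32 x 4 mm. Origin: centre of its underside. To be left alone. It lies near the robot's side.
- dish: Bystander: clear flat dish, 88 mm across, 15 mm tall. Origin: centre of its underside. To be left alone.
Mind the look-alikes: they are no part of the job. What is shaped like the part that bears clip_center but purple is not meant.

How it is judged (in metres and radians):
On the way, in this order (a step that is already met when the one before it is completed fails the run):
1. the clip lies on its side on the bench, out of the dock and let go (height (world z) of clip_center between 0.008 and 0.018 m and angle between clip_center's own z axis and vertical below 0.15 rad and contact force between the fingers and clip below 0.1 N and linear speed of clip below 0.02 m/s), for 0.1 s.
2. the clip is lifted off the bench with its jaws squeezed open (value of joint clip_jaw above 0.3 rad and height (world z) of clip_center above 0.03 m), for 0.1 s.
3. held open, the clip is pushed on until the edge bears on its stop (value of joint clip_jaw above 0.3 rad and x of clip_center in the frame of mark above -0.024 m and contact force between clip and cassette above 1 N), for 0.05 s.
At the end, for the whole second after the job is handed in: Clip on the free edge: hinge 7 to 28 mm outside it, within 7 mm of the plate's mid-plane and 12 mm of the mark's height, hinge axis upright within 0.15 rad, its length within 0.25 rad of the plate's direction, jaw joint 0.09 to 0.22 rad, at rest (x of clip_center in the frame of mark between -0.028 and -0.007 m and y of clip_center in the frame of mark between -0.007 and 0.007 m and z of clip_center in the frame of mark between -0.012 and 0.012 m and angle between the z axis of clip_center and the z axis of mark, either way round below 0.15 rad and angle between the x axis of clip_center and the x axis of mark, either way round below 0.25 rad and value of joint clip_jaw between 0.09 and 0.22 rad and linear speed of clip below 0.01 m/s); the robot touches nothing.
It fails at once if a bystander is pushed more than 30 mm from its place (distance of any of reagent, beaker, jar, tipbox, meter, comb, dish from where it was at the start of the episode above 0.03 m).
It fails at once if the fragile cassette is rammed with the clip (over 28 N) (contact force between clip and cassette above 28 N).
It fails at once if the robot itself bears on the cassette (over 10 N) (contact force between the arm and cassette above 10 N).
It fails at once if the fingers bear on the cassette (over 10 N) (contact force between the fingers and cassette above 10 N).
It also fails if it takes over 64 s, if anything falls off the work surface, if the arm or the gripper's body presses on something with over 40 N, if the wrist force passes 120 N, or if a joint passes its speed limit or range.

## Robot

A 6-joint arm with a two-finger parallel gripper is mounted at the origin on the work surface. World frame = base frame: x ahead of the robot, y to its left, z up, the work surface at z = 0. Lengths are in mm, angles in rad, forces in N, time in s.
With the tool pointing down it reaches from about 350 to 875 mm from the base axis. Payload 4.2 kg.
Tool frame: the origin (TCP) lies midway between the tips of the shut fingers; the grasp point (between the pads) lies 19 mm behind it; z points along the fingers, y is the line along which they close (so a half turn about z gives the same grasp; the last joint's range is limited). The gripper opens to 85 mm and grips with 20 to 120 N. Pads are 22 mm wide; open, the fingers measure 114 mm over their backs; the gripper's body (76 mm by 85 mm) begins 54 mm behind the grasp point. The pads swing forward as they close: fully open they stand 13 mm farther back than shut.
Start: joints at [1.437, 0.385, 0.008, 0, -1.194, -0.259], TCP at [239.202, 577.392, 231.312] pointing down, gripper open.
Joint ranges: [-3.14, 3.14], [-1.21, 2.06], [-1.07, 1.41], [-3.16, 2.05], [-2.99, -0.16], [-3.1, 3.1]. Speed limits (rad/s): [2.79, 2.79, 3.14, 3.14, 3.14, 3.14].

## Interface

Orientations are given as a unit quaternion [x, y, z, w].
In Python, from bench import arm gives the robot as it stands. The module is installed in compiled form; this text tells all that it offers.
- The arm moves only by the shell command python3 -m handwheel 'ROWS' [OPENING]. ROWS is JSON, a list of rows, each an object of numbers: "x", "y", "z": the shift along the world's x, y, z each as a share of 20 cm, from -1 to 1; "ax", "ay", "az": the turn, a rotation vector about the world's x, y, z each as a share of 90 degrees, from -1 to 1. In form: [{"x": .., "y": .., "z": .., "ax": .., "ay": .., "az": ..}, ...]. A call has exactly 8 rows; each row shifts and turns the commanded pose from where the row before left it; what a row does not reach is not made up. A row lasts 1/10 s, in which the tool goes at most 50 mm and 8.59 degrees, less where a joint would pass 70% of its speed; a pose out of reach is approached as far as the arm can. A call with a number of a shift or a turn outside -1 to 1 is refused whole. A call with a gripper value outside its range is refused whole. OPENING is the opening, from -1 (shut) to 1 (fully open), set as the call begins (- or left out, the last holds). The fingers move at their own pace and stop on an object; the grip force is fixed at half the most. Time passes only in rows, so rows that do not move let the fingers close, or fill a call up. It gives the time, the measured TCP pose, the force, the opening and the grip force at its end, in the units of the state.
- arm.read_state(): the state, without advancing time (a new reading comes with each control period).
- arm.get_image(name): name is "scene" or "top" or "wrist"; returns the picture (400x640x3 uint8, red, green, blue); there is no depth.
- arm.camera_params(name): a dict with "K" (3x3 intrinsics, pixels), "position" and "orientation" of the camera in the world. Camera axes: x right, y down, z forward; pixel columns grow to the right and rows downward; lengths in mm; the calibration is good to about 2 mm. A picture is of the moment at which its call begins: read the wrist's pose just before it. camera_params takes no time and is no camera call; for the wrist camera it gives the pose at the moment of the call.
- arm.job_done(): hands the job in; it is judged then, once.
The state is a dict: "clock": time; "joints": joint angles; "joint_vel": joint speeds; "joint_efforts": joint torques, N m; "position": TCP position; "ee_rot": TCP orientation; "contact_force": force on the tool from outside, world axes, zero at the start; "wrist_torque": the same for the moment, N m; "gripper_width": finger opening in mm; "grasp_force": force on a finger pad.
Only numpy, scipy, OpenCV 4.12 (cv2) and the standard library are available. Lean on these libraries where they do the work, as an engineer would, in place of code of your own. Each camera call takes 0.05 s, during which the arm holds its last target. There are 200 camera calls.

## Working session

There is one attempt and no reset: what is moved stays moved. The work goes in short steps, Python scripts to look and compute and a shell command to move; the robot and the scene stay as the last step left them, time stands still between calls to the robot, and variables do not carry over. Pictures are saved under pics/ and viewed, at most 10 in all, crops included, and the job is handed in when it is done.

```bash
mkdir -p pics
python3 - <<'E'
from bench import arm
import cv2,json
s=arm.read_state();print(s)
for n in("scene","top"):
    im=arm.get_image(n);cv2.imwrite(f"pics/{n}0.png",im[:,:,::-1]);p=arm.camera_params(n);print(n,p)
E
```

```text
{'clock': 0.0, 'joints': array([ 1.43660815e+00,  3.85537423e-01,  6.58336875e-03, -4.93007467e-04,
       -1.19399958e+00, -2.58597521e-01]), 'joint_vel': array([-0.00180009,  0.00093835,  0.00040708,  0.00096749,  0.00036601,
       -0.00059611]), 'joint_efforts': array([ 1.33207617e-03, -3.92289877e+01,  1.88402778e+01,  4.18614328e+00,
       -4.64335259e-03, -3.19618678e-06]), 'position': array([238.98631921, 576.85024888, 230.21741358]), 'ee_rot': array([ 9.80758484e-01, -1.95221876e-01, -1.61616029e-04,  1.09080776e-03]), 'contact_force': array([-0.20566862,  0.19797798, -0.20435158]), 'wrist_torque': array([-0.02377339, -0.00976827, -0.0257074 ]), 'grasp_force': 0.0, 'gripper_width': 85.21899497607377}
scene {'K': array([[440.40183943,   0.        , 314.54275645],
       [  0.        , 440.40183943, 208.79060022],
       [  0.        ,   0.        ,   1.        ]]), 'position': array([1207.9924577 , -571.74617727,  799.40088712]), 'orientation': array([ 0.82170735,  0.38397157, -0.17688151, -0.38219863])}
top {'K': array([[482.68774365,   0.        , 319.00335683],
       [  0.        , 482.68774365, 195.98423652],
       [  0.        ,   0.        ,   1.        ]]), 'position': array([ 321.06400384,   14.39617608, 1374.0243074 ]), 'orientation': array([ 0.7103866 , -0.69896669,  0.06507618, -0.05061159])}
```

View pics/top0.png

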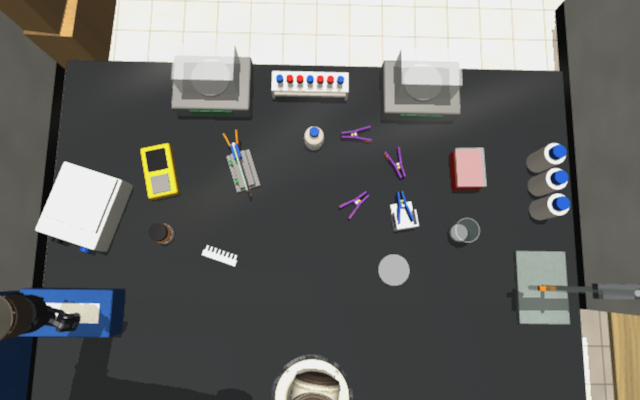

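View pics/scene0.png

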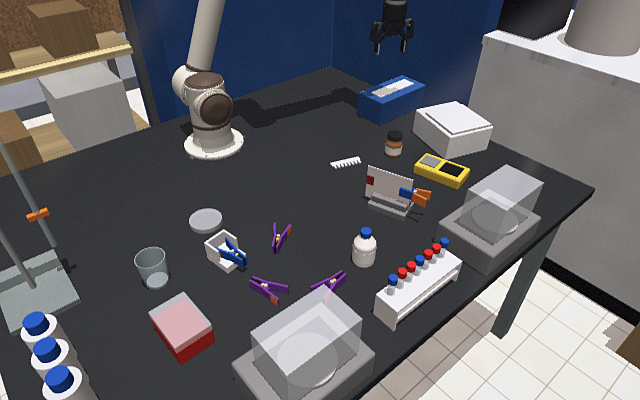

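The blue clip stands in its white dock at top (404,207) and scene (230,250). The look-alikes are the purple clips at top (356,133), (397,163) and (354,204), and the fixed blue and orange clip at (235,148) on the cassette's far edge. The dock clip is the one meant, since it is blue and in a white dock. The red band's free edge is near top (250,190) and scene (370,183).

```bash
cat > h.py <<'E'
import numpy as np,cv2
from scipy.spatial.transform import Rotation as R
from bench import arm
def ray(p,uv):
    d=R.from_quat(p["orientation"]).as_matrix()@np.linalg.inv(p["K"])@np.array([uv[0],uv[1],1.]);return np.array(p["position"]),d
def onz(p,uv,z):
    o,d=ray(p,uv);return o+d*(z-o[2])/d[2]
def two(p,a,q,b):
    o,d=ray(p,a);e,f=ray(q,b)
    s=np.linalg.lstsq(np.c_[d,-f],e-o,rcond=None)[0];x,y=o+s[0]*d,e+s[1]*f
    return (x+y)/2,np.linalg.norm(x-y)
def proj(p,X):
    c=R.from_quat(p["orientation"]).as_matrix().T@(np.array(X)-p["position"]);c=p["K"]@c;return c[:2]/c[2]
def blobs(im,lo,hi,mn=4):
    h=cv2.cvtColor(im,cv2.COLOR_RGB2HSV);m=cv2.inRange(h,lo,hi)
    n,l,s,c=cv2.connectedComponentsWithStats(m)
    return [(c[i].round(1).tolist(),s[i].tolist()) for i in range(1,n) if s[i,4]>=mn],m,l
E
python3 - <<'E'
from h import *
T=cv2.imread("pics/top0.png");S=cv2.imread("pics/scene0.png")
c=lambda I,x,y,w,h,k:cv2.resize(I[y:y+h,x:x+w],None,fx=k,fy=k,interpolation=cv2.INTER_CUBIC)
a=np.hstack([c(T,375,180,57,57,7)[:399,:399],c(T,215,125,57,75,7)[:525:,:399][:399]])
b=np.hstack([c(S,200,220,66,33,6)[:198,:396],c(S,355,160,67,66,6)[:198*2,:402][:198]])
print(a.shape,b.shape)
b=b[:, :798]
cv2.imwrite("pics/crop0.png",np.vstack([a,b[:,:798]]))
p=arm.camera_params("top")
print([onz(p,uv,33).round() for uv in((404,207),(403,195))],onz(p,(250,190),75))
E
```

```text
(399, 798, 3) (198, 798, 3)
[array([ 516., -251.,   33.]), array([ 550., -249.,   33.])] [549.14016567 177.59942499  75.        ]
```

View pics/crop0.png

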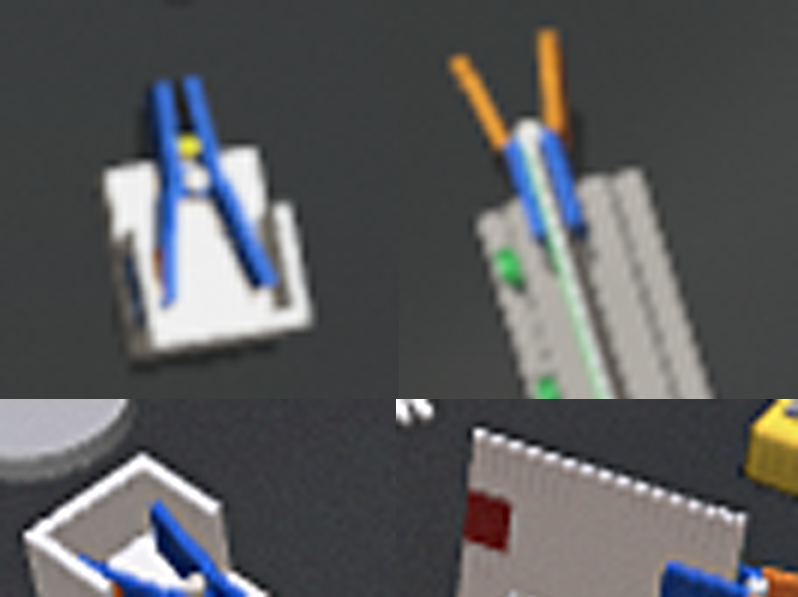

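```bash
r='{"x":0.066,"y":-0.172,"z":0.004,"ax":0,"ay":0,"az":-0.069}'
python3 -m handwheel '[{"x":0.066,"y":-0.172,"z":0.004,"az":-0.069},{"x":0.066,"y":-0.172,"z":0.004,"az":-0.069},{"x":0.066,"y":-0.172,"z":0.004,"az":-0.069},{"x":0.066,"y":-0.172,"z":0.004,"az":-0.069},{"x":0.066,"y":-0.172,"z":0.004,"az":-0.069},{"x":0.066,"y":-0.172,"z":0.004,"az":-0.069},{"x":0.066,"y":-0.172,"z":0.004,"az":-0.069},{"x":0.066,"y":-0.172,"z":0.004,"az":-0.069}]' 1
python3 -m handwheel '[{"x":0.066,"y":-0.172,"z":0.004,"az":-0.069},{"x":0.066,"y":-0.172,"z":0.004,"az":-0.069},{"x":0.066,"y":-0.172,"z":0.004,"az":-0.069},{"x":0.066,"y":-0.172,"z":0.004,"az":-0.069},{"x":0.066,"y":-0.172,"z":0.004,"az":-0.069},{"x":0.066,"y":-0.172,"z":0.004,"az":-0.069},{"x":0.066,"y":-0.172,"z":0.004,"az":-0.069},{"x":0.066,"y":-0.172,"z":0.004,"az":-0.069}]'
```

```text
invalid input at $[0]: expected keys x, y, z, ax, ay, az
invalid input at $[0]: expected keys x, y, z, ax, ay, az
```

```bash
python3 -m handwheel '[{"x":0.066,"y":-0.172,"z":0.004,"ax":0,"ay":0,"az":-0.069},{"x":0.066,"y":-0.172,"z":0.004,"ax":0,"ay":0,"az":-0.069},{"x":0.066,"y":-0.172,"z":0.004,"ax":0,"ay":0,"az":-0.069},{"x":0.066,"y":-0.172,"z":0.004,"ax":0,"ay":0,"az":-0.069},{"x":0.066,"y":-0.172,"z":0.004,"ax":0,"ay":0,"az":-0.069},{"x":0.066,"y":-0.172,"z":0.004,"ax":0,"ay":0,"az":-0.069},{"x":0.066,"y":-0.172,"z":0.004,"ax":0,"ay":0,"az":-0.069},{"x":0.066,"y":-0.172,"z":0.004,"ax":0,"ay":0,"az":-0.069}]' 1
python3 -m handwheel '[{"x":0.066,"y":-0.172,"z":0.004,"ax":0,"ay":0,"az":-0.069},{"x":0.066,"y":-0.172,"z":0.004,"ax":0,"ay":0,"az":-0.069},{"x":0.066,"y":-0.172,"z":0.004,"ax":0,"ay":0,"az":-0.069},{"x":0.066,"y":-0.172,"z":0.004,"ax":0,"ay":0,"az":-0.069},{"x":0.066,"y":-0.172,"z":0.004,"ax":0,"ay":0,"az":-0.069},{"x":0.066,"y":-0.172,"z":0.004,"ax":0,"ay":0,"az":-0.069},{"x":0.066,"y":-0.172,"z":0.004,"ax":0,"ay":0,"az":-0.069},{"x":0.066,"y":-0.172,"z":0.004,"ax":0,"ay":0,"az":-0.069}]'
```

```text
clock: 0.9
position: [344.8, 300.5, 237.5]
ee_rot: [0.807, -0.591, -0.0, 0.0]
contact_force: [0.5, -0.0, -0.6]
gripper_width: 85.8
grasp_force: 0.0
clock: 1.7
position: [450.4, 25.5, 244.0]
ee_rot: [-0.484, 0.875, 0.0, -0.0]
contact_force: [0.6, 0.3, -0.1]
gripper_width: 85.2
grasp_force: 0.0
```

```bash
python3 -m handwheel '[{"x":0.062,"y":-0.172,"z":0,"ax":0,"ay":0,"az":-0.069},{"x":0.062,"y":-0.172,"z":0,"ax":0,"ay":0,"az":-0.069},{"x":0.062,"y":-0.172,"z":0,"ax":0,"ay":0,"az":-0.069},{"x":0.062,"y":-0.172,"z":0,"ax":0,"ay":0,"az":-0.069},{"x":0.062,"y":-0.172,"z":0,"ax":0,"ay":0,"az":-0.069},{"x":0.062,"y":-0.172,"z":0,"ax":0,"ay":0,"az":-0.069},{"x":0.062,"y":-0.172,"z":0,"ax":0,"ay":0,"az":-0.069},{"x":0,"y":0,"z":0,"ax":0,"ay":0,"az":0}]'
python3 - <<'E'
from h import *
p=arm.camera_params("wrist");im=arm.get_image("wrist");cv2.imwrite("pics/w1.png",im[:,:,::-1])
s=arm.read_state();print(s["position"],R.from_quat(s["ee_rot"]).as_matrix().round(3),s["joints"].round(2));print(p)
E
```

```text
clock: 2.5
position: [537.7, -217.0, 242.7]
ee_rot: [-0.125, 0.992, -0.0, -0.001]
contact_force: [0.0, 0.1, -0.1]
gripper_width: 85.5
grasp_force: 0.0
[ 537.01589554 -215.3432174   242.76177977] [[-0.968 -0.25  -0.002]
 [-0.25   0.968  0.001]
 [ 0.002  0.001 -1.   ]] [-0.1   0.3  -0.09 -0.   -1.18 -1.22]
{'K': array([[279.14724476,   0.        , 320.7239271 ],
       [  0.        , 279.14724476, 198.71006827],
       [  0.        ,   0.        ,   1.        ]]), 'position': array([ 469.54619568, -233.79962038,  386.15256234]), 'orientation': array([0.60758086, 0.78216481, 0.10889058, 0.08489143])}
```

View pics/w1.png

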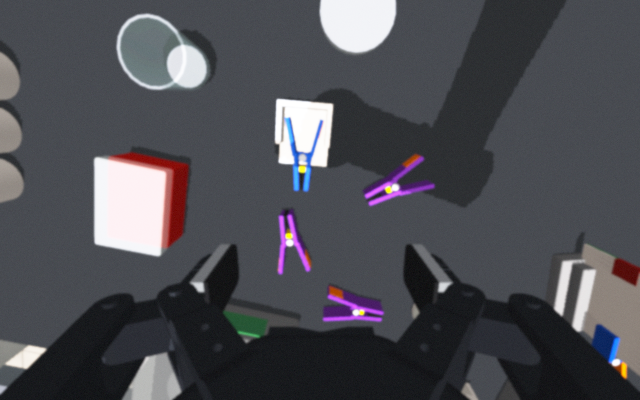

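The wrist view shows the dock at (303,130) and the blue clip in it. Its hinge is at (302,158), the yellow stop at (302,169), and the jaw tips at about (295,190) and (307,190). The purple look-alikes are separate, at (398,180), (290,240) and (353,305).

Run:
```python
from h import *
im=cv2.imread("pics/w1.png")[:,:,::-1].copy()
p=dict(K=np.array([[279.147,0,320.724],[0,279.147,198.71],[0,0,1]]),position=np.array([469.546,-233.8,386.153]),orientation=[0.60758086,0.78216481,0.10889058,0.08489143])
h=cv2.cvtColor(im,cv2.COLOR_RGB2HSV)
m=cv2.inRange(h,(100,120,60),(122,255,255))[100:200,260:345]
v,u=np.nonzero(m);u=u+260;v=v+100
P=np.array([onz(p,(a,b),46)[:2] for a,b in zip(u,v)])
print(len(P),P.mean(0))
y=cv2.inRange(h,(22,120,120),(35,255,255))[150:185,285:315];vv,uu=np.nonzero(y);print("stop",onz(p,(uu.mean()+285,vv.mean()+150),46),len(uu))
for n,uv in dict(hinge=(302,158),tips=(301,190)).items():print(n,onz(p,uv,46).round(1))
# jaw portion centers by row
for r in range(172,194,3):
    k=(v==r)
    if k.any():print(r,u[k].min(),u[k].max(),onz(p,(u[k].mean(),r),40)[:2].round(1))
t=arm.camera_params("top")
for n,uv in dict(hinge=(402.6,204.3),tips=(400.4,191.0)).items():print("top",n,onz(t,uv,46).round(1))
# red band in scene + top
S=cv2.imread("pics/scene0.png")[:,:,::-1].copy();b,_,_=blobs(S[150:220,350:420].copy(),(0,120,50),(8,255,160));print(b)
b,_,_=blobs(S[150:220,350:420].copy(),(172,120,50),(180,255,160));print(b)
```

```text
679 [ 523.66360731 -245.26306031]
stop [ 531.7438597  -242.47975746   46.        ] 44
hinge [ 519.1 -244.8   46. ]
tips [ 558.4 -236.9   46. ]
172 293 311 [ 537. -241.]
175 293 310 [ 540.9 -240.7]
178 293 310 [ 544.6 -239.7]
181 293 309 [ 548.5 -239.6]
184 293 309 [ 552.3 -238.7]
187 293 309 [ 556.1 -237.7]
190 294 308 [ 559.9 -236.7]
top hinge [ 521.5 -245.    46. ]
top tips [ 559.1 -239.4   46. ]
[([19.6, 30.1], [16, 26, 8, 9, 51])]
[]
```

```bash
python3 -m handwheel '[{"x":0.02,"y":-0.04,"z":-0.1,"ax":0,"ay":0,"az":-0.025},{"x":0.02,"y":-0.04,"z":-0.16,"ax":0,"ay":0,"az":-0.025},{"x":0.02,"y":-0.04,"z":-0.16,"ax":0,"ay":0,"az":0},{"x":0.01,"y":0,"z":-0.16,"ax":0,"ay":0,"az":0},{"x":0,"y":0,"z":-0.16,"ax":0,"ay":0,"az":0},{"x":0,"y":0,"z":-0.16,"ax":0,"ay":0,"az":0},{"x":0,"y":0,"z":-0.13,"ax":0,"ay":0,"az":0},{"x":0,"y":0,"z":-0.1,"ax":0,"ay":0,"az":0}]'
python3 -m handwheel '[{"x":0,"y":0,"z":-0.01,"ax":0,"ay":0,"az":0},{"x":0,"y":0,"z":0,"ax":0,"ay":0,"az":0},{"x":0,"y":0,"z":0,"ax":0,"ay":0,"az":0},{"x":0,"y":0,"z":0,"ax":0,"ay":0,"az":0},{"x":0,"y":0,"z":0,"ax":0,"ay":0,"az":0},{"x":0,"y":0,"z":0,"ax":0,"ay":0,"az":0},{"x":0,"y":0,"z":0,"ax":0,"ay":0,"az":0},{"x":0,"y":0,"z":0,"ax":0,"ay":0,"az":0}]' -1
```

```text
clock: 3.35
position: [549.9, -236.4, 16.3]
ee_rot: [-0.09, 0.996, 0.001, -0.001]
contact_force: [-0.2, -0.0, -0.2]
gripper_width: 85.4
grasp_force: 0.0
clock: 4.15
position: [552.1, -237.9, 17.6]
ee_rot: [-0.089, 0.996, -0.0, 0.001]
contact_force: [0.8, 1.1, 6.6]
gripper_width: 16.3
grasp_force: 60.0
```

```bash
python3 -m handwheel '[{"x":0,"y":0,"z":0.02,"ax":0,"ay":0,"az":0},{"x":0,"y":0,"z":0.05,"ax":0,"ay":0,"az":0},{"x":0,"y":0,"z":0.08,"ax":0,"ay":0,"az":0},{"x":0,"y":0,"z":0.1,"ax":0,"ay":0,"az":0},{"x":0,"y":0,"z":0.1,"ax":0,"ay":0,"az":0},{"x":0,"y":0,"z":0.1,"ax":0,"ay":0,"az":0},{"x":0,"y":0,"z":0.05,"ax":0,"ay":0,"az":0},{"x":0,"y":0,"z":0,"ax":0,"ay":0,"az":0}]'
python3 -m handwheel '[{"x":-0.02,"y":0.08,"z":0,"ax":0,"ay":0,"az":0},{"x":-0.045,"y":0.16,"z":0,"ax":0,"ay":0,"az":0},{"x":-0.05,"y":0.18,"z":0,"ax":0,"ay":0,"az":0},{"x":-0.05,"y":0.18,"z":0,"ax":0,"ay":0,"az":0},{"x":-0.05,"y":0.18,"z":0,"ax":0,"ay":0,"az":0},{"x":-0.05,"y":0.18,"z":0,"ax":0,"ay":0,"az":0},{"x":-0.05,"y":0.16,"z":0,"ax":0,"ay":0,"az":0},{"x":-0.04,"y":0.07,"z":0,"ax":0,"ay":0,"az":0}]'
python3 - <<'E'
from h import *
p=arm.camera_params("wrist");im=arm.get_image("wrist");cv2.imwrite("pics/w2.png",im[:,:,::-1])
T=arm.get_image("top");cv2.imwrite("pics/top2.png",T[:,:,::-1])
S=arm.get_image("scene");cv2.imwrite("pics/scene2.png",S[:,:,::-1])
c=cv2.resize(S[120:270,220:420],None,fx=4,fy=4,interpolation=cv2.INTER_CUBIC)
cv2.imwrite("pics/c2.png",c[:,:,::-1])
np.save("w2.npy",p);print(arm.read_state()["position"])
E
```

```text
clock: 4.95
position: [552.0, -238.0, 117.9]
ee_rot: [-0.089, 0.996, -0.0, 0.002]
contact_force: [0.4, 0.6, -1.2]
gripper_width: 16.0
grasp_force: 59.3
clock: 5.75
position: [478.2, 2.6, 115.0]
ee_rot: [-0.09, 0.996, -0.0, -0.001]
contact_force: [-0.3, -0.3, 0.1]
gripper_width: 16.1
grasp_force: 59.2
[478.83828805   1.11151206 115.29718468]
```

View pics/c2.png

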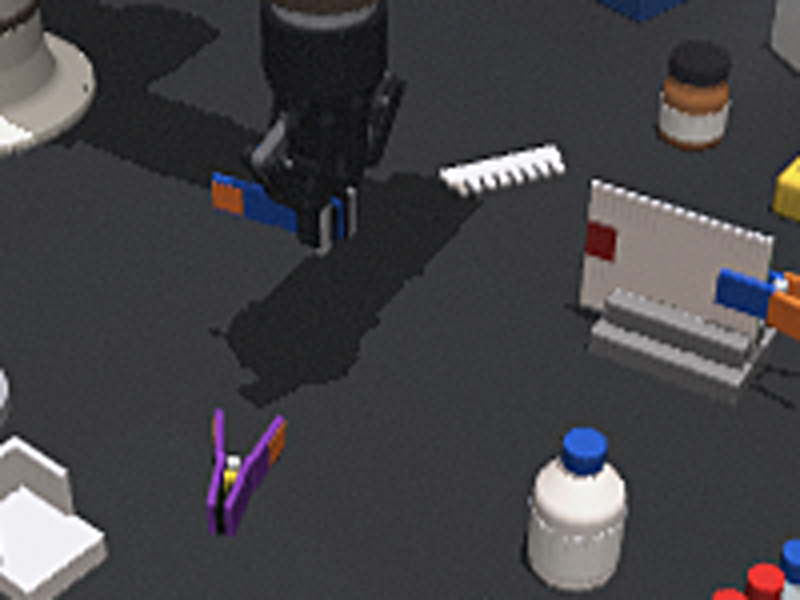

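View pics/w2.png

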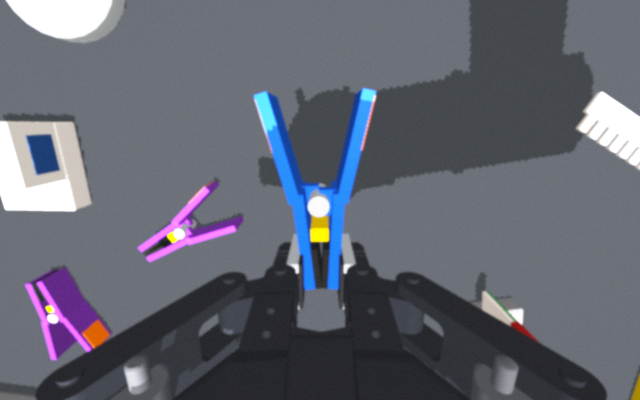

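The clip is held by its jaws and looks level, with hinge at (318,206), stop at (319,234) and tips at (320,288). The bench below it is clear.

```bash
python3 -m handwheel '[{"x":0,"y":0,"z":-0.05,"ax":0,"ay":0,"az":0},{"x":0,"y":0,"z":-0.08,"ax":0,"ay":0,"az":0},{"x":0,"y":0,"z":-0.08,"ax":0,"ay":0,"az":0},{"x":0,"y":0,"z":-0.08,"ax":0,"ay":0,"az":0},{"x":0,"y":0,"z":-0.07,"ax":0,"ay":0,"az":0},{"x":0,"y":0,"z":-0.04,"ax":0,"ay":0,"az":0},{"x":0,"y":0,"z":-0.02,"ax":0,"ay":0,"az":0},{"x":0,"y":0,"z":0,"ax":0,"ay":0,"az":0}]'
python3 -m handwheel '[{"x":0,"y":0,"z":-0.005,"ax":0,"ay":0,"az":0},{"x":0,"y":0,"z":0,"ax":0,"ay":0,"az":0},{"x":0,"y":0,"z":-0.005,"ax":0,"ay":0,"az":0},{"x":0,"y":0,"z":0,"ax":0,"ay":0,"az":0},{"x":0,"y":0,"z":0,"ax":0,"ay":0,"az":0},{"x":0,"y":0,"z":0,"ax":0,"ay":0,"az":0},{"x":0,"y":0,"z":0,"ax":0,"ay":0,"az":0},{"x":0,"y":0,"z":0,"ax":0,"ay":0,"az":0}]'
```

```text
clock: 6.7
position: [480.0, -0.3, 31.5]
ee_rot: [-0.088, 0.996, -0.0, -0.001]
contact_force: [-0.3, 0.0, -0.4]
gripper_width: 16.3
grasp_force: 59.3
clock: 7.5
position: [480.2, 0.2, 30.1]
ee_rot: [-0.089, 0.996, 0.0, 0.0]
contact_force: [0.4, 1.1, -0.4]
gripper_width: 16.5
grasp_force: 59.3
```

```bash
python3 -m handwheel '[{"x":0,"y":0,"z":-0.005,"ax":0,"ay":0,"az":0},{"x":0,"y":0,"z":0,"ax":0,"ay":0,"az":0},{"x":0,"y":0,"z":-0.005,"ax":0,"ay":0,"az":0},{"x":0,"y":0,"z":0,"ax":0,"ay":0,"az":0},{"x":0,"y":0,"z":0,"ax":0,"ay":0,"az":0},{"x":0,"y":0,"z":0,"ax":0,"ay":0,"az":0},{"x":0,"y":0,"z":0,"ax":0,"ay":0,"az":0},{"x":0,"y":0,"z":0,"ax":0,"ay":0,"az":0}]'
```

```text
clock: 8.3
position: [480.2, 0.2, 28.1]
ee_rot: [-0.089, 0.996, 0.0, 0.0]
contact_force: [-0.6, -0.7, -1.2]
gripper_width: 15.9
grasp_force: 59.3
```

```bash
python3 -m handwheel '[{"x":0,"y":0,"z":-0.005,"ax":0,"ay":0,"az":0},{"x":0,"y":0,"z":0,"ax":0,"ay":0,"az":0},{"x":0,"y":0,"z":0,"ax":0,"ay":0,"az":0},{"x":0,"y":0,"z":0,"ax":0,"ay":0,"az":0},{"x":0,"y":0,"z":0,"ax":0,"ay":0,"az":0},{"x":0,"y":0,"z":0,"ax":0,"ay":0,"az":0},{"x":0,"y":0,"z":0,"ax":0,"ay":0,"az":0},{"x":0,"y":0,"z":0,"ax":0,"ay":0,"az":0}]'
python3 -m handwheel '[{"x":0,"y":0,"z":-0.005,"ax":0,"ay":0,"az":0},{"x":0,"y":0,"z":0,"ax":0,"ay":0,"az":0},{"x":0,"y":0,"z":0,"ax":0,"ay":0,"az":0},{"x":0,"y":0,"z":0,"ax":0,"ay":0,"az":0},{"x":0,"y":0,"z":0,"ax":0,"ay":0,"az":0},{"x":0,"y":0,"z":0,"ax":0,"ay":0,"az":0},{"x":0,"y":0,"z":0,"ax":0,"ay":0,"az":0},{"x":0,"y":0,"z":0,"ax":0,"ay":0,"az":0}]'
```

```text
clock: 9.1
position: [480.2, 0.2, 27.1]
ee_rot: [-0.089, 0.996, 0.0, 0.0]
contact_force: [0.7, -0.2, -0.9]
gripper_width: 16.3
grasp_force: 59.3
clock: 9.9
position: [480.2, 0.2, 26.1]
ee_rot: [-0.089, 0.996, -0.0, -0.0]
contact_force: [0.9, 0.2, -0.5]
gripper_width: 16.2
grasp_force: 59.3
```

```bash
python3 -m handwheel '[{"x":0,"y":0,"z":-0.005,"ax":0,"ay":0,"az":0},{"x":0,"y":0,"z":0,"ax":0,"ay":0,"az":0},{"x":0,"y":0,"z":-0.005,"ax":0,"ay":0,"az":0},{"x":0,"y":0,"z":0,"ax":0,"ay":0,"az":0},{"x":0,"y":0,"z":0,"ax":0,"ay":0,"az":0},{"x":0,"y":0,"z":0,"ax":0,"ay":0,"az":0},{"x":0,"y":0,"z":0,"ax":0,"ay":0,"az":0},{"x":0,"y":0,"z":0,"ax":0,"ay":0,"az":0}]'
python3 - <<'E'
from h import *
S=arm.get_image("scene");c=cv2.resize(S[140:200,240:340],None,fx=8,fy=8,interpolation=cv2.INTER_CUBIC)
cv2.imwrite("pics/c3.png",c[:,:,::-1])
E
```

```text
clock: 10.7
position: [480.2, 0.2, 24.1]
ee_rot: [-0.089, 0.996, 0.0, 0.0]
contact_force: [-0.4, -0.3, -1.1]
gripper_width: 16.3
grasp_force: 59.3
```

View pics/c3.png

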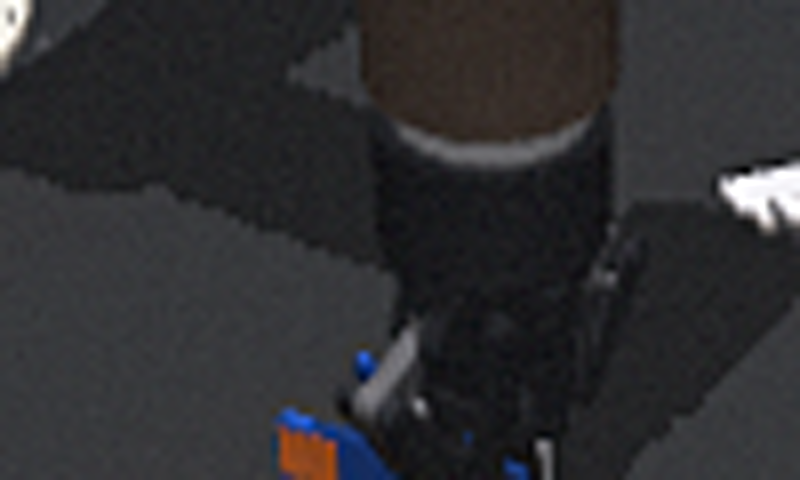

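The crop shows only the orange wing patch at (305,455), apparently still just above the bench. I'll keep feeling downward.

```bash
python3 -m handwheel '[{"x":0,"y":0,"z":-0.005,"ax":0,"ay":0,"az":0},{"x":0,"y":0,"z":0,"ax":0,"ay":0,"az":0},{"x":0,"y":0,"z":-0.005,"ax":0,"ay":0,"az":0},{"x":0,"y":0,"z":0,"ax":0,"ay":0,"az":0},{"x":0,"y":0,"z":0,"ax":0,"ay":0,"az":0},{"x":0,"y":0,"z":0,"ax":0,"ay":0,"az":0},{"x":0,"y":0,"z":0,"ax":0,"ay":0,"az":0},{"x":0,"y":0,"z":0,"ax":0,"ay":0,"az":0}]'
python3 - <<'E'
from h import *
print(arm.read_state()["wrist_torque"])
S=arm.get_image("scene");cv2.imwrite("pics/scene3.png",S[:,:,::-1]);s=arm.camera_params("scene")
b,m,l=blobs(S,(8,180,120),(20,255,255),10);print(b)
y=np.deg2rad(10.2)
tc=np.array([480.2,.2]);ux=np.array([np.cos(y),np.sin(y)]);uy=np.array([-ux[1],ux[0]])
# orange patch on -y side wing: outside face ~20.5 mm off axis, 38+33 behind the grasp
for z in(6,10,13,16,20):print(z,proj(s,[*(tc-71*ux-20.5*uy),z]).round(1))
E
```

```text
clock: 11.55
position: [480.2, 0.2, 22.1]
ee_rot: [-0.089, 0.996, 0.0, 0.0]
contact_force: [-0.5, -0.1, -0.5]
gripper_width: 15.9
grasp_force: 59.3
[ 0.00136477 -0.06291663  0.00449935]
[([421.0, 196.6], [412, 188, 19, 19, 218]), ([278.0, 197.4], [275, 194, 7, 7, 34]), ([37.4, 214.6], [26, 208, 23, 14, 141]), ([289.3, 230.3], [288, 227, 3, 8, 10]), ([273.4, 300.5], [270, 296, 7, 10, 31])]
6 [279.3 205.2]
10 [279.2 204.1]
13 [279.2 203.2]
16 [279.1 202.4]
20 [279.1 201.3]
```

The wing patch projects about 20 mm above bench level. I had the sign wrong: the clip centre sits about 15 mm above the TCP, so I'll go on down until the TCP is nearly at the bench.

```bash
python3 -m handwheel '[{"x":0,"y":0,"z":-0.02,"ax":0,"ay":0,"az":0},{"x":0,"y":0,"z":-0.02,"ax":0,"ay":0,"az":0},{"x":0,"y":0,"z":-0.02,"ax":0,"ay":0,"az":0},{"x":0,"y":0,"z":-0.02,"ax":0,"ay":0,"az":0},{"x":0,"y":0,"z":-0.01,"ax":0,"ay":0,"az":0},{"x":0,"y":0,"z":0,"ax":0,"ay":0,"az":0},{"x":0,"y":0,"z":0,"ax":0,"ay":0,"az":0},{"x":0,"y":0,"z":0,"ax":0,"ay":0,"az":0}]'
python3 -m handwheel '[{"x":0,"y":0,"z":-0.005,"ax":0,"ay":0,"az":0},{"x":0,"y":0,"z":0,"ax":0,"ay":0,"az":0},{"x":0,"y":0,"z":-0.005,"ax":0,"ay":0,"az":0},{"x":0,"y":0,"z":0,"ax":0,"ay":0,"az":0},{"x":0,"y":0,"z":0,"ax":0,"ay":0,"az":0},{"x":0,"y":0,"z":0,"ax":0,"ay":0,"az":0},{"x":0,"y":0,"z":0,"ax":0,"ay":0,"az":0},{"x":0,"y":0,"z":0,"ax":0,"ay":0,"az":0}]'
```

```text
clock: 12.4
position: [480.4, 0.2, 4.2]
ee_rot: [-0.089, 0.996, 0.0, 0.0]
contact_force: [1.1, 0.2, -0.7]
gripper_width: 16.0
grasp_force: 59.3
clock: 13.2
position: [480.2, 0.2, 2.1]
ee_rot: [-0.089, 0.996, 0.0, 0.0]
contact_force: [0.5, 0.1, -1.3]
gripper_width: 16.0
grasp_force: 59.3
```

```bash
python3 -m handwheel '[{"x":0,"y":0,"z":-0.005,"ax":0,"ay":0,"az":0},{"x":0,"y":0,"z":0,"ax":0,"ay":0,"az":0},{"x":0,"y":0,"z":-0.005,"ax":0,"ay":0,"az":0},{"x":0,"y":0,"z":0,"ax":0,"ay":0,"az":0},{"x":0,"y":0,"z":0,"ax":0,"ay":0,"az":0},{"x":0,"y":0,"z":0,"ax":0,"ay":0,"az":0},{"x":0,"y":0,"z":0,"ax":0,"ay":0,"az":0},{"x":0,"y":0,"z":0,"ax":0,"ay":0,"az":0}]'
```

```text
clock: 14.0
position: [480.3, 0.2, 0.5]
ee_rot: [-0.089, 0.996, -0.0, 0.0]
contact_force: [-1.4, 0.1, 5.3]
gripper_width: 16.1
grasp_force: 62.6
```

```bash
python3 -m handwheel '[{"x":0,"y":0,"z":0,"ax":0,"ay":0,"az":0},{"x":0,"y":0,"z":0,"ax":0,"ay":0,"az":0},{"x":0,"y":0,"z":0,"ax":0,"ay":0,"az":0},{"x":0,"y":0,"z":0,"ax":0,"ay":0,"az":0},{"x":0,"y":0,"z":0,"ax":0,"ay":0,"az":0},{"x":0,"y":0,"z":0,"ax":0,"ay":0,"az":0},{"x":0,"y":0,"z":0,"ax":0,"ay":0,"az":0},{"x":0,"y":0,"z":0,"ax":0,"ay":0,"az":0}]' 1
python3 -m handwheel '[{"x":0,"y":0,"z":0.05,"ax":0,"ay":0,"az":0},{"x":0,"y":0,"z":0.1,"ax":0,"ay":0,"az":0},{"x":0,"y":0,"z":0.15,"ax":0,"ay":0,"az":0},{"x":0,"y":0,"z":0.15,"ax":0,"ay":0,"az":0},{"x":0,"y":0,"z":0.15,"ax":0,"ay":0,"az":0},{"x":0,"y":0,"z":0.1,"ax":0,"ay":0,"az":0},{"x":0,"y":0,"z":0.05,"ax":0,"ay":0,"az":0},{"x":0,"y":0,"z":0,"ax":0,"ay":0,"az":0}]'
python3 - <<'E'
from h import *
p=arm.camera_params("wrist");im=arm.get_image("wrist");cv2.imwrite("pics/w4.png",im[:,:,::-1]);np.save("w4.npy",p)
T=arm.get_image("top");cv2.imwrite("pics/top4.png",T[:,:,::-1])
S=arm.get_image("scene");cv2.imwrite("pics/scene4.png",S[:,:,::-1])
print(arm.read_state()["position"])
E
```

```text
clock: 14.8
position: [480.2, 0.2, 0.1]
ee_rot: [-0.089, 0.996, 0.0, 0.0]
contact_force: [0.6, -0.4, -0.0]
gripper_width: 85.4
grasp_force: 0.0
clock: 15.6
position: [480.8, 0.4, 151.7]
ee_rot: [-0.089, 0.996, 0.0, 0.002]
contact_force: [-0.5, -0.6, -0.4]
gripper_width: 85.5
grasp_force: 0.0
[ 4.79289369e+02 -4.33463390e-04  1.48982544e+02]
```

View pics/w4.png

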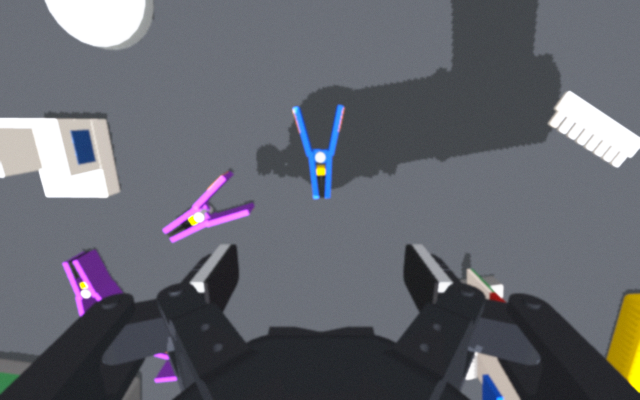

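The clip lies flat on the bench with hinge at (320,157), stop at (321,171), tips at (322,196) and wing ends at (297,109) and (340,107). The cassette corner and red band show at about (470,272) and (497,298).

Run:
```python
from h import *
p=np.load("w4.npy",allow_pickle=True).item();im=cv2.imread("pics/w4.png")[:,:,::-1].copy()
for n,uv,z in[("hinge",(320,157),26),("stop",(321,171),26),("tips",(322,196),26),("w1",(297,109),26),("w2",(340,107),26)]:print(n,onz(p,uv,z).round(1))
t=arm.camera_params("top");s=arm.camera_params("scene");T=cv2.imread("pics/top4.png")[:,:,::-1].copy();S=cv2.imread("pics/scene4.png")[:,:,::-1].copy()
for n,I in(("w",im),("t",T),("s",S)):
  for lo,hi in(((0,130,50),(8,255,190)),((172,130,50),(180,255,190))):
    print(n,[q for q in blobs(I,lo,hi,6)[0]][:6])
c=lambda I,x,y,w,h,k:cv2.resize(I[y:y+h,x:x+w],None,fx=k,fy=k,interpolation=cv2.INTER_CUBIC)
a=np.hstack([c(T,225,145,40,60,10),c(S,355,155,40,60,10)])
cv2.imwrite("pics/c4.png",a[:,:,::-1]);cv2.imwrite("pics/c4w.png",c(im,450,260,80,60,10)[:,:,::-1])
```

```text
hinge [446.7  -6.   26. ]
stop [459.9  -2.7  26. ]
tips [484.6   2.8  26. ]
w1 [407.1 -34.5  26. ]
w2 [398.5   4.   26. ]
w [([495.0, 297.0], [490, 293, 14, 9, 68])]
w []
t [([289.7, 81.1], [287, 80, 6, 3, 9]), ([299.7, 81.2], [297, 80, 6, 3, 11]), ([319.7, 81.7], [318, 81, 5, 2, 6]), ([329.6, 82.0], [328, 81, 5, 3, 8]), ([456.6, 175.3], [449, 151, 32, 39, 245])]
t []
s [([369.7, 180.2], [366, 176, 8, 9, 49]), ([435.3, 250.2], [432, 245, 8, 9, 41]), ([427.3, 256.2], [423, 252, 10, 8, 42]), ([410.2, 268.9], [405, 265, 11, 8, 42]), ([400.5, 267.2], [398, 267, 6, 2, 6]), ([401.4, 275.2], [397, 272, 10, 7, 42])]
s []
```

View pics/c4.png

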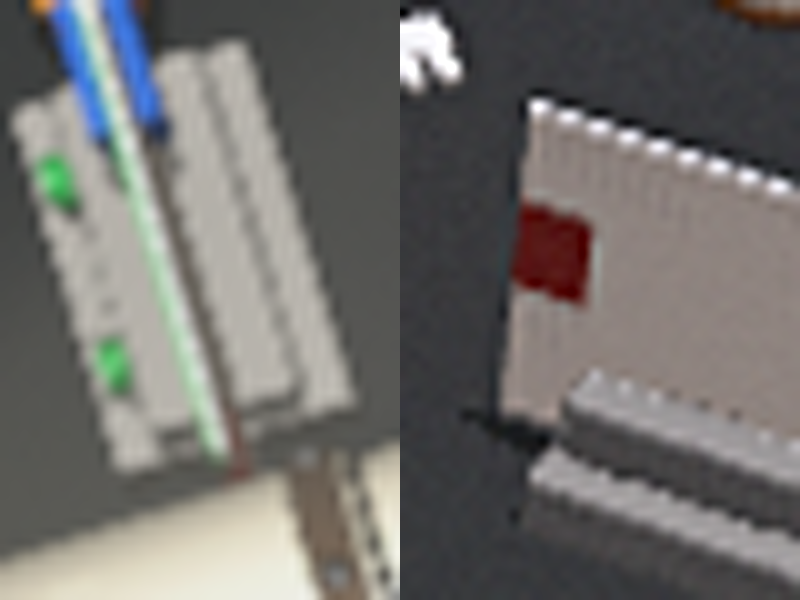

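Run:
```python
from h import *
s=arm.camera_params("scene");t=arm.camera_params("top")
a=onz(s,(366.8,179.3),75);b=onz(s,(368.6,165.2),120);c=onz(s,(394.5,174),120)
print("edge -y side z75",a.round(1),"top corner",b.round(1),"yaw scene",np.degrees(np.arctan2(*(c-b)[1::-1])))
T=cv2.imread("pics/top4.png").astype(int)
for im in [T]:
  pts=[]
  for v in range(160,192):
    # green glass line: g - r peak
    row=im[v,228:256];g=row[:,1]-row[:,2];k=np.where(g>8)[0]
    if len(k):
      w=g[k];u=228+(k*w).sum()/w.sum()
      k2=k[k>(v-150)*0.3] 
      pts.append((u,v,g.max()))
  print(np.array(pts).round(1).tolist())
```

```text
edge -y side z75 [547.8 173.5  75. ] top corner [546.4 176.7 120. ] yaw scene 17.91724986560058
[[233.2, 160.0, 40.0], [231.4, 161.0, 111.0], [231.3, 162.0, 117.0], [231.4, 163.0, 113.0], [232.0, 164.0, 89.0], [233.5, 165.0, 47.0], [238.4, 166.0, 25.0], [238.8, 167.0, 27.0], [239.4, 168.0, 26.0], [239.4, 169.0, 20.0], [239.8, 170.0, 28.0], [240.2, 171.0, 30.0], [240.4, 172.0, 28.0], [240.5, 173.0, 24.0], [241.0, 174.0, 28.0], [241.4, 175.0, 33.0], [241.5, 176.0, 22.0], [241.9, 177.0, 23.0], [241.2, 178.0, 28.0], [237.1, 179.0, 62.0], [236.7, 180.0, 96.0], [237.0, 181.0, 99.0], [237.3, 182.0, 86.0], [238.8, 183.0, 56.0], [241.7, 184.0, 27.0], [244.4, 185.0, 24.0], [244.5, 186.0, 20.0], [245.0, 187.0, 23.0], [245.4, 188.0, 28.0], [245.5, 189.0, 21.0], [245.6, 190.0, 15.0], [246.0, 191.0, 9.0]]
```

Run:
```python
from h import *
t=arm.camera_params("top")
a=onz(t,(238.6,167),120);b=onz(t,(245.8,190.5),120);print(b.round(1),np.degrees(np.arctan2(*(a-b)[1::-1])))
```

```text
[539.7 182.9 120. ] 18.873462192113266
```

```bash
python3 -m handwheel '[{"x":-0.06,"y":-0.01,"z":-0.02,"ax":0,"ay":0,"az":0.01},{"x":-0.1,"y":-0.02,"z":-0.05,"ax":0,"ay":0,"az":0},{"x":-0.1,"y":-0.02,"z":-0.08,"ax":0,"ay":0,"az":0},{"x":-0.09,"y":-0.02,"z":-0.12,"ax":0,"ay":0,"az":0},{"x":0,"y":0,"z":-0.15,"ax":0,"ay":0,"az":0},{"x":0,"y":0,"z":-0.15,"ax":0,"ay":0,"az":0},{"x":0,"y":0,"z":-0.1,"ax":0,"ay":0,"az":0},{"x":0,"y":0,"z":-0.05,"ax":0,"ay":0,"az":0}]'
python3 -m handwheel '[{"x":0,"y":0,"z":-0.01,"ax":0,"ay":0,"az":0},{"x":0,"y":0,"z":0,"ax":0,"ay":0,"az":0},{"x":0,"y":0,"z":0,"ax":0,"ay":0,"az":0},{"x":0,"y":0,"z":0,"ax":0,"ay":0,"az":0},{"x":0,"y":0,"z":0,"ax":0,"ay":0,"az":0},{"x":0,"y":0,"z":0,"ax":0,"ay":0,"az":0},{"x":0,"y":0,"z":0,"ax":0,"ay":0,"az":0},{"x":0,"y":0,"z":0,"ax":0,"ay":0,"az":0}]' -1
```

```text
clock: 16.55
position: [408.0, -14.6, 3.4]
ee_rot: [-0.096, 0.995, -0.001, -0.003]
contact_force: [0.1, 0.2, 0.8]
gripper_width: 85.6
grasp_force: 0.0
clock: 17.35
position: [410.8, -13.7, 5.6]
ee_rot: [-0.097, 0.995, 0.0, 0.001]
contact_force: [-1.9, -0.3, 8.1]
gripper_width: 21.2
grasp_force: 58.6
```

```bash
python3 -m handwheel '[{"x":0,"y":0,"z":0.02,"ax":0,"ay":0,"az":0},{"x":0,"y":0,"z":0.05,"ax":0,"ay":0,"az":0},{"x":0,"y":0,"z":0.08,"ax":0,"ay":0,"az":0},{"x":0,"y":0,"z":0.08,"ax":0,"ay":0,"az":0},{"x":0,"y":0,"z":0.06,"ax":0,"ay":0,"az":0.02},{"x":0,"y":0,"z":0.03,"ax":0,"ay":0,"az":0.02},{"x":0,"y":0.01,"z":0.01,"ax":0,"ay":0,"az":0.02},{"x":0.005,"y":0.03,"z":0,"ax":0,"ay":0,"az":0.01}]'
python3 -m handwheel '[{"x":0.02,"y":0.08,"z":0,"ax":0,"ay":0,"az":0},{"x":0.025,"y":0.12,"z":0,"ax":0,"ay":0,"az":0},{"x":0.03,"y":0.14,"z":0,"ax":0,"ay":0,"az":0},{"x":0.03,"y":0.14,"z":0,"ax":0,"ay":0,"az":0},{"x":0.03,"y":0.14,"z":0,"ax":0,"ay":0,"az":0},{"x":0.03,"y":0.1,"z":0,"ax":0,"ay":0,"az":0},{"x":0.02,"y":0.05,"z":0,"ax":0,"ay":0,"az":0},{"x":0,"y":0,"z":0,"ax":0,"ay":0,"az":0}]'
python3 - <<'E'
from h import *
import time
p=arm.camera_params("wrist");im=arm.get_image("wrist");cv2.imwrite("pics/w5.png",im[:,:,::-1]);np.save("w5.npy",p)
S=arm.get_image("scene");cv2.imwrite("pics/scene5.png",S[:,:,::-1])
T=arm.get_image("top");cv2.imwrite("pics/top5.png",T[:,:,::-1])
s=arm.read_state();print(s["position"],s["ee_rot"])
c=lambda I,x,y,w,h,k:cv2.resize(I[y:y+h,x:x+w],None,fx=k,fy=k,interpolation=cv2.INTER_CUBIC)
a=np.vstack([c(im,240,160,160,160,2.5).copy()]);b=c(S,310,150,100,100,4)
wide=cv2.resize(im[100:400,120:520],(800,600),interpolation=cv2.INTER_CUBIC)
wide[:200,:250]=cv2.resize(S[155:215,320:395],(250,200),interpolation=cv2.INTER_CUBIC)
cv2.imwrite("pics/c5.png",wide[:,:,::-1])
E
```

```text
clock: 18.15
position: [411.1, -5.8, 70.5]
ee_rot: [-0.151, 0.989, 0.0, 0.0]
contact_force: [0.8, 0.4, -0.9]
gripper_width: 21.2
grasp_force: 58.8
clock: 18.95
position: [448.6, 149.2, 69.8]
ee_rot: [-0.152, 0.988, -0.0, -0.0]
contact_force: [-0.9, -0.3, -0.6]
gripper_width: 21.8
grasp_force: 58.8
[447.49371515 147.12516144  69.78679888] [-1.50417283e-01  9.88622282e-01 -2.74734795e-04 -7.40386872e-04]
```

View pics/c5.png

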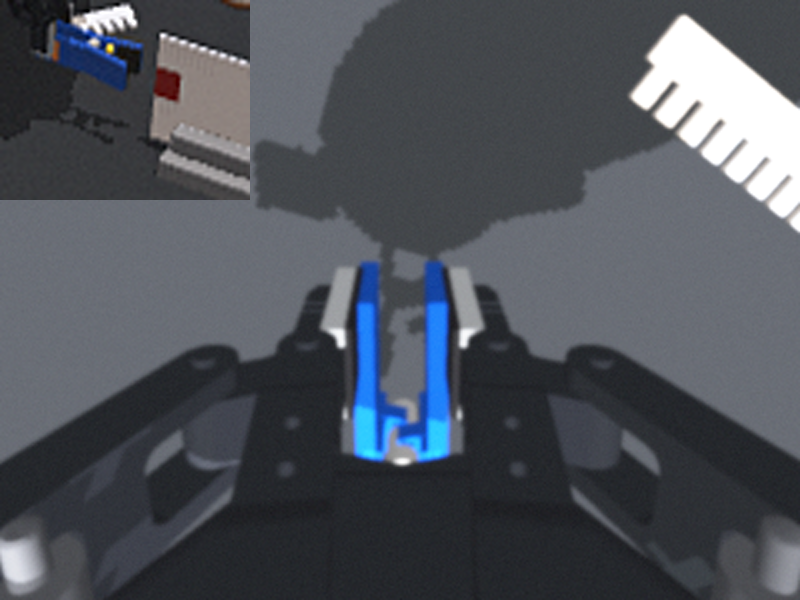

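The inset shows the clip held open by its wings in front of the red band, heading along the plate. The wrist view shows the wings parallel and the hinge centred at (402,455). Next I'll check both cameras against the clip's known bench position to tighten the mark's lateral position.

Run:
```python
from h import *
t=arm.camera_params("top");s=arm.camera_params("scene")
for n,p in(("top",t),("scene",s)):
    I=cv2.imread(f"pics/{n}4.png")[:,:,::-1].copy()
    pr=proj(p,[461.3,-3.8,24]);x,y=(pr-15).astype(int)
    for lo,hi in(((22,120,120),(35,255,255)),((100,120,60),(122,255,255))):
        b=blobs(I[y:y+30,x:x+30].copy(),lo,hi,2)[0]
        print(n,pr.round(1),[((np.array(c)+[x,y]).round(1).tolist(),a[4],onz(p,np.array(c)+[x,y],24)[:2].round(1).tolist()) for c,a in b])
I=cv2.imread("pics/scene5.png")[:,:,::-1].copy();pr=proj(s,[448+51.5*.954,148+51.5*.301,85])
x,y=(pr-20).astype(int);print(pr,[((np.array(c)+[x,y]).round(1).tolist(),a[4],onz(s,np.array(c)+[x,y],85)[:2].round(1).tolist()) for c,a in blobs(I[y:y+40,x:x+40].copy(),(22,120,120),(35,255,255),2)[0]],[448+51.5*.954,148+51.5*.301])
print(arm.read_state()["position"])
```

```text
top [315.8 225.2] [([315.5, 225.5], 4, [460.3, -3.1])]
top [315.8 225.2] [([316.8, 230.9], 112, [445.2, -7.0])]
scene [297.6 204.3] []
scene [297.6 204.3] [([293.0, 204.9], 297, [455.2, -15.2])]
[351.74235566 169.54672397] [([352.5, 169.0], 6, [496.6, 167.0])] [497.131, 163.5015]
[447.49371515 147.12516144  69.78679888]
```

Run:
```python
from h import *
p=np.load("w4.npy",allow_pickle=True).item();im=cv2.imread("pics/w4.png")[:,:,::-1].copy()
h=cv2.cvtColor(im,cv2.COLOR_RGB2HSV).astype(int)
def cl(x):
    H,S,V=x
    if S>100 and V>50 and (H<10 or H>170):return "R"
    if S>60 and 40<H<90 and V>60:return "G"
    return "#" if V>190 else "+" if V>130 else "-" if V>85 else "."
for v in range(264,316):print(v,"".join(cl(h[v,u]) for u in range(460,520)))
d=np.array([np.cos(np.radians(18)),np.sin(np.radians(18)),0]);n=np.array([-d[1],d[0],0])
for nm,m in(("top",[540.3,181,75]),("scene",[546.1,178,75])):
    m=np.array(m);print(nm,{k:proj(p,m+y*n+[0,0,z]+x*d).round(1).tolist() for k,(x,y,z) in dict(topR=(0,-3,45),topL=(0,3,45),top130L=(60,3,45),bandTop=(0,-3,15),bandTopL=(0,3,15),bandBotR=(0,-3,-15),foot=(0,-3,-59)).items()})
```

```text
264 --........--------------------------------------------------
265 --........--------------------------------------------------
266 ---.......--------------------------------------------------
267 ---....-.---------------------------------------------------
268 --....------------------------------------------------------
269 --....-+++++GG----------------------------------------------
270 --...--+###++GG---------------------------------------------
271 ---..--+####+GGG--------------------------------------------
272 ---..--+#####++GG-------------------------------------------
273 --...--+######++GG------------------------------------------
274 --....-+#######++G------------------------------------------
275 ---..--+########++GG----------------------------------------
276 ---..--+#########++GG---------------------------------------
277 ---...-+##########+GGG--------------------------------------
278 -....--+###########+GG--------------------------------------
279 .-----++###########++GG-------------------------------------
280 .-----++############++GG--------------------------------
[... 1955 characters left out ...]
311 ............................................................
312 ............................................................
313 ............................................................
314 ............................................................
315 ............................................................
top {'topR': [535.6, 338.5], 'topL': [543.6, 337.7], 'top130L': [537.5, 397.1], 'bandTop': [510.0, 312.2], 'bandTopL': [517.1, 311.4], 'bandBotR': [489.9, 291.5], 'foot': [467.0, 268.0]}
scene {'topR': [529.0, 344.1], 'topL': [537.0, 343.2], 'top130L': [531.4, 401.9], 'bandTop': [504.3, 317.3], 'bandTopL': [511.3, 316.5], 'bandBotR': [484.9, 296.1], 'foot': [462.8, 272.1]}
```

The wrist view matches the top-camera estimate to within 1 px: bottom corner predicted (467.0,268.0) and seen (466.7,268.5), band bottom (489.9,291.5) and (490,292.5). I'll use mark = (540.3, 181, 75), which means a 3 mm lateral correction, a 0.8° turn, and about 45 mm to go.

```bash
python3 -m handwheel '[{"x":-0.005,"y":0.015,"z":-0.007,"ax":0,"ay":0,"az":0.009},{"x":0,"y":0,"z":0,"ax":0,"ay":0,"az":0},{"x":0.015,"y":0.005,"z":0,"ax":0,"ay":0,"az":0},{"x":0.015,"y":0.005,"z":0,"ax":0,"ay":0,"az":0},{"x":0.015,"y":0.005,"z":0,"ax":0,"ay":0,"az":0},{"x":0.015,"y":0.005,"z":0,"ax":0,"ay":0,"az":0},{"x":0,"y":0,"z":0,"ax":0,"ay":0,"az":0},{"x":0,"y":0,"z":0,"ax":0,"ay":0,"az":0}]'
cat > q.py <<'E'
from h import *
s=arm.read_state();M=R.from_quat(s["ee_rot"]).as_matrix();yy=np.degrees(np.arctan2(M[1,1],M[0,1]))-90
d=np.array([.949,.314]);n=np.array([-.314,.949]);r=s["position"][:2]+38*np.array([np.cos(np.radians(yy)),np.sin(np.radians(yy))])-[540.3,181]
f=s["contact_force"];print("t",s["clock"],"yaw",yy.round(2),"hinge x,y in mark",(r@d).round(2),(r@n).round(2),"z",s["position"][2].round(1),"F along,lat,z",(f[:2]@d).round(2),(f[:2]@n).round(2),f[2].round(2),"w",s["gripper_width"].round(1))
E
python3 q.py
```

```text
clock: 19.9
position: [459.2, 155.2, 68.6]
ee_rot: [-0.158, 0.987, -0.0, -0.0]
contact_force: [-0.1, 0.3, -0.2]
gripper_width: 21.5
grasp_force: 58.8Traceback (most recent call last):
  File "q.py", line 4, in <module>
    f=s["contact_force"];print("t",s["clock"],"yaw",yy.round(2),"hinge x,y in mark",(r@d).round(2),(r@n).round(2),"z",s["position"][2].round(1),"F along,lat,z",(f[:2]@d).round(2),(f[:2]@n).round(2),f[2].round(2),"w",s["gripper_width"].round(1))
                                                                                                                                                                                                                        ^^^^^^^^^^^^^^^^^^^^^^^^
AttributeError: 'float' object has no attribute 'round'
```

```bash
sed -i 's/s\["gripper_width"\].round(1)/s["gripper_width"]/' q.py
python3 -m handwheel '[{"x":0.012,"y":0.004,"z":0,"ax":0,"ay":0,"az":0},{"x":0.012,"y":0.004,"z":0,"ax":0,"ay":0,"az":0},{"x":0.012,"y":0.004,"z":0,"ax":0,"ay":0,"az":0},{"x":0.012,"y":0.004,"z":0,"ax":0,"ay":0,"az":0},{"x":0.012,"y":0.004,"z":0,"ax":0,"ay":0,"az":0},{"x":0.012,"y":0.004,"z":0,"ax":0,"ay":0,"az":0},{"x":0,"y":0,"z":0,"ax":0,"ay":0,"az":0},{"x":0,"y":0,"z":0,"ax":0,"ay":0,"az":0}]'
python3 q.py
```

```text
clock: 20.7
position: [473.6, 159.9, 68.6]
ee_rot: [-0.158, 0.987, -0.0, -0.0]
contact_force: [-0.4, 0.1, -0.5]
gripper_width: 21.3
grasp_force: 58.8
t 20.7 yaw 18.17 hinge x,y in mark -31.96 0.88 z 68.6 F along,lat,z -0.33 0.21 -0.52 w 21.347552920950378
```

```bash
python3 -m handwheel '[{"x":0.005,"y":0.0015,"z":0,"ax":0,"ay":0,"az":0},{"x":0.005,"y":0.0015,"z":0,"ax":0,"ay":0,"az":0},{"x":0.005,"y":0.0015,"z":0,"ax":0,"ay":0,"az":0},{"x":0.005,"y":0.0015,"z":0,"ax":0,"ay":0,"az":0},{"x":0.005,"y":0.0015,"z":0,"ax":0,"ay":0,"az":0},{"x":0.005,"y":0.0015,"z":0,"ax":0,"ay":0,"az":0},{"x":0.005,"y":0.0015,"z":0,"ax":0,"ay":0,"az":0},{"x":0,"y":0,"z":0,"ax":0,"ay":0,"az":0}]'
python3 q.py
```

```text
clock: 21.5
position: [480.8, 162.2, 68.7]
ee_rot: [-0.158, 0.987, -0.0, 0.0]
contact_force: [0.4, 0.2, -0.2]
gripper_width: 21.2
grasp_force: 58.8
t 21.5 yaw 18.18 hinge x,y in mark -24.43 0.72 z 68.7 F along,lat,z 0.42 0.12 -0.22 w 21.15267994169182
```

Now 0.5 mm steps.

```bash
python3 -m handwheel '[{"x":0.0025,"y":0.0008,"z":0,"ax":0,"ay":0,"az":0},{"x":0.0025,"y":0.0008,"z":0,"ax":0,"ay":0,"az":0},{"x":0.0025,"y":0.0008,"z":0,"ax":0,"ay":0,"az":0},{"x":0.0025,"y":0.0008,"z":0,"ax":0,"ay":0,"az":0},{"x":0.0025,"y":0.0008,"z":0,"ax":0,"ay":0,"az":0},{"x":0.0025,"y":0.0008,"z":0,"ax":0,"ay":0,"az":0},{"x":0,"y":0,"z":0,"ax":0,"ay":0,"az":0},{"x":0,"y":0,"z":0,"ax":0,"ay":0,"az":0}]'
python3 q.py
```

```text
clock: 22.3
position: [483.6, 163.1, 68.7]
ee_rot: [-0.158, 0.987, -0.0, -0.0]
contact_force: [0.3, -1.0, -0.8]
gripper_width: 21.4
grasp_force: 58.8
t 22.3 yaw 18.18 hinge x,y in mark -21.46 0.68 z 68.7 F along,lat,z -0.07 -1.06 -0.77 w 21.430118255362363
```

```bash
python3 -m handwheel '[{"x":0.0025,"y":0.0008,"z":0,"ax":0,"ay":0,"az":0},{"x":0.0025,"y":0.0008,"z":0,"ax":0,"ay":0,"az":0},{"x":0.0025,"y":0.0008,"z":0,"ax":0,"ay":0,"az":0},{"x":0.0025,"y":0.0008,"z":0,"ax":0,"ay":0,"az":0},{"x":0.0025,"y":0.0008,"z":0,"ax":0,"ay":0,"az":0},{"x":0.0025,"y":0.0008,"z":0,"ax":0,"ay":0,"az":0},{"x":0,"y":0,"z":0,"ax":0,"ay":0,"az":0},{"x":0,"y":0,"z":0,"ax":0,"ay":0,"az":0}]'
python3 q.py
```

```text
clock: 23.1
position: [486.6, 164.0, 68.7]
ee_rot: [-0.158, 0.987, -0.0, -0.0]
contact_force: [0.5, -0.3, -1.0]
gripper_width: 21.8
grasp_force: 58.8
t 23.1 yaw 18.17 hinge x,y in mark -18.35 0.62 z 68.7 F along,lat,z 0.41 -0.44 -0.95 w 21.847052008139077
```

```bash
python3 -m handwheel '[{"x":0.0025,"y":0.0008,"z":0,"ax":0,"ay":0,"az":0},{"x":0.0025,"y":0.0008,"z":0,"ax":0,"ay":0,"az":0},{"x":0.0025,"y":0.0008,"z":0,"ax":0,"ay":0,"az":0},{"x":0.0025,"y":0.0008,"z":0,"ax":0,"ay":0,"az":0},{"x":0,"y":0,"z":0,"ax":0,"ay":0,"az":0},{"x":0,"y":0,"z":0,"ax":0,"ay":0,"az":0},{"x":0,"y":0,"z":0,"ax":0,"ay":0,"az":0},{"x":0,"y":0,"z":0,"ax":0,"ay":0,"az":0}]'
python3 q.py
```

```text
clock: 23.9
position: [486.9, 163.8, 68.3]
ee_rot: [-0.158, 0.987, -0.001, -0.002]
contact_force: [-4.9, -1.3, 2.1]
gripper_width: 21.6
grasp_force: 59.3
t 23.9 yaw 18.15 hinge x,y in mark -18.07 0.29 z 68.3 F along,lat,z -5.06 0.27 2.09 w 21.557633643397445
```

The edge bears on the stop with about 5 N and the motion has stopped. I'll let the clip close.

```bash
python3 -m handwheel '[{"x":0,"y":0,"z":0,"ax":0,"ay":0,"az":0},{"x":0,"y":0,"z":0,"ax":0,"ay":0,"az":0},{"x":0,"y":0,"z":0,"ax":0,"ay":0,"az":0},{"x":0,"y":0,"z":0,"ax":0,"ay":0,"az":0},{"x":0,"y":0,"z":0,"ax":0,"ay":0,"az":0},{"x":0,"y":0,"z":0,"ax":0,"ay":0,"az":0},{"x":0,"y":0,"z":0,"ax":0,"ay":0,"az":0},{"x":0,"y":0,"z":0,"ax":0,"ay":0,"az":0}]' 1
python3 q.py
python3 -m handwheel '[{"x":-0.01,"y":-0.003,"z":0.02,"ax":0,"ay":0,"az":0},{"x":0,"y":0,"z":0.06,"ax":0,"ay":0,"az":0},{"x":0,"y":0,"z":0.1,"ax":0,"ay":0,"az":0},{"x":0,"y":0,"z":0.15,"ax":0,"ay":0,"az":0},{"x":0,"y":0,"z":0.15,"ax":0,"ay":0,"az":0},{"x":-0.05,"y":-0.02,"z":0.15,"ax":0,"ay":0,"az":0},{"x":-0.05,"y":-0.02,"z":0.1,"ax":0,"ay":0,"az":0},{"x":0,"y":0,"z":0,"ax":0,"ay":0,"az":0}]'
python3 - <<'E'
from h import *
s=arm.camera_params("scene");I=arm.get_image("scene");cv2.imwrite("pics/scene6.png",I[:,:,::-1])
J=arm.get_image("wrist");p=arm.camera_params("wrist");cv2.imwrite("pics/w6.png",J[:,:,::-1])
d=np.array([.949,.314,0])
H=np.array([540.3,181,75])-20*d
for n,q,K in(("s",s,I),("w",p,J),("t",arm.camera_params("top"),arm.get_image("top"))):
    pr=proj(q,H+[0,0,13]);print(n,"pred hinge",pr.round(1))
    for lo,hi,k in(((22,120,120),(35,255,255),"stop"),((100,120,60),(122,255,255),"blue"),((8,180,120),(20,255,255),"orange")):
        print(k,[(c,a) for c,a in blobs(K,lo,hi,3)[0] if np.hypot(*(np.array(c)-pr))<60])
E
```

```text
clock: 24.7
position: [488.7, 164.7, 68.7]
ee_rot: [-0.158, 0.987, 0.0, 0.0]
contact_force: [-0.1, -0.0, -0.0]
gripper_width: 85.4
grasp_force: 0.0
t 24.7 yaw 18.17 hinge x,y in mark -16.13 0.64 z 68.7 F along,lat,z -0.07 -0.01 -0.03 w 85.36260078064721
clock: 25.5
position: [467.4, 156.5, 219.1]
ee_rot: [-0.158, 0.987, 0.002, 0.004]
contact_force: [0.3, 0.6, -0.7]
gripper_width: 85.3
grasp_force: 0.0
s pred hinge [360.7 171. ]
stop [([365.7, 173.3], [365, 173, 2, 2, 3])]
blue [([359.3, 174.2], [344, 163, 30, 22, 293]), ([406.0, 192.5], [399, 187, 17, 13, 134])]
orange [([347.1, 174.2], [344, 171, 7, 7, 35])]
w pred hinge [320.8 244.6]
stop [([321.6, 257.6], [318, 253, 8, 10, 70])]
blue [([320.5, 227.8], [301, 198, 39, 82, 551]), ([338.0, 215.0], [338, 214, 1, 3, 3]), ([307.6, 238.2], [305, 225, 7, 27, 61]), ([334.3, 237.9], [331, 225, 7, 27, 60]), ([327.0, 252.5], [327, 249, 1, 8, 8]), ([331.3, 257.5], [330, 253, 3, 9, 15]), ([311.2, 257.9], [310, 254, 3, 9, 20]), ([326.9, 270.0], [326, 259, 3, 21, 50])]
orange []
t pred hinge [250.1 199.4]
stop []
blue [([232.5, 151.5], [230, 145, 6, 14, 30]), ([237.9, 150.2], [235, 144, 6, 14, 37])]
orange []
```

The clip sits where predicted at the band in both scene and wrist views, symmetric about the plate, and the gripper is clear.

```bash
python3 -c "
from bench import arm
print(arm.job_done())"
```

```text
the job is handed in; nothing more can be done
None
```

The clip is clamped on the cassette's free edge at the red band, pushed on until the edge bore on the stop with about 5 N; the gripper is clear, and the job was handed in at about 26 s of the 64 s, with no verdict returned.

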